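# Shut and click the clothespin basket

## Robot

A 6-joint arm with a two-finger parallel gripper is mounted at the origin on the work surface. World frame = base frame: x ahead of the robot, y to its left, z up, the work surface at z = 0. Lengths are in mm, angles in rad, forces in N, time in s.
With the tool pointing down it reaches from about 425 to 950 mm from the base axis. Payload 3.5 kg.
Tool frame: the origin (TCP) lies at the very end of the fingers, on their centre line; the grasp point (between the pads) lies 19 mm behind it; z points along the fingers, x is the direction in which the jaws open and shut, and the axes are right-handed (so a half turn about z gives the same grasp; the last joint's range is limited). The gripper opens to 85 mm and grips with 20 to 120 N. Pads are 22 mm wide; open, the fingers measure 114 mm over their backs; the gripper's body (76 mm by 85 mm) begins 54 mm behind the grasp point. The pads swing forward as they close: fully open they stand 13 mm farther back than shut.
Start: joints at [-1.416, 0.286, 1.577, -0, 1.279, -0.15], TCP at [202.593, -643.865, 231.325] pointing down, gripper open.
Joint ranges: [-2.77, 2.77], [-0.9, 2.22], [0.21, 2.48], [-1.53, 4.67], [0.24, 2.81], [-2.84, 2.84]. Speed limits (rad/s): [2.79, 2.79, 3.14, 3.14, 3.14, 3.14].

## Interface

Orientations are given as a rotation vector (axis times angle).
In Python, from workcell import read_state, snapshot, hand_in, boxes_of, place_of gives the robot as it stands. The module is installed in compiled form; this text tells all that it offers.
- The arm moves only by the shell command python3 -m crank 'ROWS' [FORCE]. ROWS is JSON, a list of rows, each an object of numbers: "x", "y", "z": the shift along the world's x, y, z in mm; "ax", "ay", "az": the turn, a rotation vector about the world's x, y, z in units of 5 degrees (1.0 is 5 degrees); "claw": the gripper's target within -1 to 1 (fully open at 1, half-way at 0, shut at -1). In form: [{"x": .., "y": .., "z": .., "ax": .., "ay": .., "az": .., "claw": ..}, ...]. A call has 1 to 10 rows; each row is the pose to reach, as a shift and turn from the pose commanded when the call began; what a row does not reach only later rows make up. A row lasts 1/10 s, in which the tool goes at most 50 mm and 8.59 degrees, less where a joint would pass 70% of its speed; a pose out of reach is approached as far as the arm can. A call with a gripper value outside its range is refused whole. The fingers move at their own pace and stop on an object; FORCE is the grip in N (left out, the last holds). Time passes only in rows, so rows that repeat a pose let the fingers close. It gives the time, the measured TCP pose, the force and the opening at its end, in the units of the state.
- read_state(): the state, without advancing time (a new reading comes with each control period).
- snapshot(name): name is "scene" or "side" or "wrist"; returns a dict with "image" (420x560x3 uint8, red, green, blue), "mtx" (3x3 intrinsics, pixels), "rvec" (rotation vector, rad) and "tvec" (3), from world to camera coordinates, as OpenCV has them. Camera axes: x right, y down, z forward; pixel columns grow to the right and rows downward; lengths in mm; the calibration is good to about 2 mm. A picture is of the moment at which its call begins. There is no depth.
- hand_in(): hands the job in, once; it reports no verdict.
Trained networks look in the newest picture that a camera, given by its name, has taken for a name from the list of things; names that differ only in an ending like _2 or _b are one class to them, and where a whole thing is asked for, a point or a joint stands for the part that bears it (a point fixed in the world has none). Each returns a list of dicts, best first, with "p" (0 to 1); they miss things now and then, are a little off and sometimes report something else, mostly with a low value. They report only what shows in the picture. A call takes as long as a camera call.
- boxes_of(name, camera): "pixel" ([column, row] in pixels, amid what is visible of it).
- place_of(name, camera): "pixel" ([column, row] in pixels: a listed point, or the origin of a listed thing).
The state is a dict: "time": time; "joints": joint angles; "qvel": joint speeds; "joint_torque": joint torques, N m; "ee_pos": TCP position; "tool_rot": TCP orientation; "wrist_force": force on the tool from outside, world axes, zero at the start; "moment": the same for the moment, N m; "gripper_width": finger opening in mm.
Only numpy, scipy, OpenCV 4.12 (cv2) and the standard library are available. Lean on these libraries where they do the work, as an engineer would, in place of code of your own. Each camera call takes 0.05 s, during which the arm holds its last target.

## Task

Both clothespin baskets have been left open on the rooftop ledge. With the fingertips, gently push the lid with the yellow button down until it is shut, press its yellow button well in to set the catch, then let go and draw back. Do not lift the basket or shove it along, and leave the blue-button basket with its lid open as it is and everything else undisturbed.

Things in the scene. Friction and masses are not known exactly. Their poses are not given: they have to be found in the camera images.
- basket_yellow: clothespin basket with the yellow button: grey plastic, loose, about 0.9 kg, 140 (x) x 130 (y) x 110 high, stands upright on the ledge. Origin: centre of its underside; z up. Its white lid is hinged along the top edge of the +x side and its free edge is on the -x side (the side towards the robot). The basket is turned about z by up to 0.3 rad
- lid_yellow (a joint): hinge angle (rad) of the white lid with the yellow button: 0 = shut flat on the basket, grows as the free edge rises, at most 1.2; starts between 0.35 and 0.75. A stiff friction hinge that stays where it is left: about 2 N down on the button moves it. The lid is a flat plate 145 long (hinge to free edge) x 134 wide x 8 thick; shut, its top is 118 above the ledge. Opening turns it about the basket's own +y axis
- button_yellow (a joint): travel (m) of the yellow catch button in its lid: 0 = up, 0.008 = fully in; pressed at right angles to the lid, springs back when let go. Spring 0.75 N per mm, 6 N fully in
- top_yellow (a point): centre of the flat top face of the yellow round catch button, 34 across, which stands 12 above the lid's top face; it is 105 from the hinge line and 20 above the hinge line measured at right angles to the lid's underside (so with the lid shut and the button up it is 130 above the ledge). z axis: out of the lid; it moves with lid and button
- hinge_yellow (a point): middle of the lid's hinge line (level with the lid's underside) on the yellow-button basket: 72 along the basket's +x, 110 above its underside
- basket_blue: clothespin basket with the blue button: grey plastic, loose, about 0.9 kg, 140 (x) x 130 (y) x 110 high, stands upright on the ledge. Origin: centre of its underside; z up. Its white lid is hinged along the top edge of the +x side and its free edge is on the -x side (the side towards the robot). The basket is turned about z by up to 0.3 rad
- lid_blue (a joint): hinge angle (rad) of the white lid with the blue button: 0 = shut flat on the basket, grows as the free edge rises, at most 1.2; starts between 0.35 and 0.75. A stiff friction hinge that stays where it is left: about 2 N down on the button moves it. The lid is a flat plate 145 long (hinge to free edge) x 134 wide x 8 thick; shut, its top is 118 above the ledge. Opening turns it about the basket's own +y axis
- button_blue (a joint): travel (m) of the blue catch button in its lid: 0 = up, 0.008 = fully in; pressed at right angles to the lid, springs back when let go. Spring 0.75 N per mm, 6 N fully in
- top_blue (a point): centre of the flat top face of the blue round catch button, 34 across, which stands 12 above the lid's top face; it is 105 from the hinge line and 20 above the hinge line measured at right angles to the lid's underside (so with the lid shut and the button up it is 130 above the ledge). z axis: out of the lid; it moves with lid and button
- hinge_blue (a point): middle of the lid's hinge line (level with the lid's underside) on the blue-button basket: 72 along the basket's +x, 110 above its underside
- canister: stainless steel canister with screw-top lid and small black knob, 108 across, 166 high, loose, 0.5 kg; origin: centre of its underside
- jar: glass jar with a red cap, 84 across, 120 high, loose; origin: centre of its underside; stands near the far edge of the ledge
- brush: green scrub brush with a raised loop handle, bristles down, 50 (x) x 160 (y) x 68 high, loose; origin: centre of its underside; lies between the robot and the baskets
- scoop: red plastic scoop, 60 wide and 35 high, 170 long along its y (bowl at -y, handle to +y), loose; origin: underside, where bowl and handle meet; lies between the robot and the baskets
- soap_dish: blue ceramic soap dish with a pink soap, 80 (x) x 120 (y) x 40 high, fixed; origin: centre of its underside; near the far edge

How it is judged (in metres and radians):
On the way:
1. the yellow button is pressed in at least 5 mm by the fingers while its lid is shut (within 0.05 rad) (value of joint button_yellow above 0.005 m and value of joint lid_yellow below 0.05 rad and contact force between the fingers and basket_yellow above 1 N), for 0.1 s.
At the end, for the whole second after the job is handed in: The yellow-button lid is shut (within 0.05 rad), its button has sprung back up (within 2 mm), its basket stands upright at rest within 25 mm of where it stood, the blue button is within 12 mm of its starting place and the blue basket, canister, jar, brush and scoop are within 10 mm of theirs (value of joint lid_yellow below 0.05 rad and value of joint button_yellow below 0.002 m and linear speed of basket_yellow below 0.02 m/s and distance of basket_yellow from where it was at the start of the episode below 0.025 m and angle between basket_yellow's own z axis and vertical below 0.05 rad and distance of top_blue from where it was at the start of the episode below 0.012 m and distance of each of basket_blue, canister, jar, brush, scoop from where it was at the start of the episode below 0.01 m); the robot touches nothing.
It fails at once if the yellow-button basket is pushed or struck with more than 25 N (contact force between any of the fingers, the arm and basket_yellow above 25 N).
It fails at once if the yellow-button basket is lifted more than 10 mm or shoved more than 25 mm (height (world z) of basket_yellow above 0.01 m or distance of basket_yellow from where it was at the start of the episode above 0.025 m).
It fails at once if the yellow-button lid is pulled wide open (value of joint lid_yellow above 0.95 rad).
It fails at once if the blue-button basket, its lid or its button is disturbed (distance of basket_blue from where it was at the start of the episode above 0.01 m or distance of top_blue from where it was at the start of the episode above 0.012 m or value of joint button_blue above 0.003 m).
It fails at once if the canister, jar, brush or scoop is moved more than 10 mm (distance of any of canister, jar, brush, scoop from where it was at the start of the episode above 0.01 m).
It also fails if it takes over 34 s, if anything falls off the work surface, if the arm or the gripper's body presses on something with over 40 N, if the wrist force passes 120 N, or if a joint passes its speed limit or range.

## Working session

There is one attempt and no reset: what is moved stays moved. The work goes in short steps, Python scripts to look and compute and a shell command to move; the robot and the scene stay as the last step left them, time stands still between calls to the robot, and variables do not carry over. Pictures are saved under pics/ and viewed, and the job is handed in when it is done.

```bash
mkdir -p pics; cat > h.py <<'E'
import numpy as np,cv2,pickle
from workcell import *
def snap(n,f):
    s=snapshot(n); cv2.imwrite('pics/'+f,s['image'][:,:,::-1]); pickle.dump({k:np.array(s[k]) for k in('mtx','rvec','tvec')},open(n+'.pkl','wb')); return s
def P(n):
    c=pickle.load(open(n+'.pkl','rb')); R=cv2.Rodrigues(c['rvec'].astype(float))[0]; return c['mtx'],R,c['tvec'].reshape(3)
def ray(n,px):
    K,R,t=P(n); d=R.T@np.linalg.solve(K,[px[0],px[1],1]); return -R.T@t,d/np.linalg.norm(d)
def tri(obs):
    A=np.zeros((3,3));b=np.zeros(3);rs=[ray(*o) for o in obs]
    for o,d in rs:
        M=np.eye(3)-np.outer(d,d);A+=M;b+=M@o
    x=np.linalg.solve(A,b); return x,[np.linalg.norm((np.eye(3)-np.outer(d,d))@(x-o)) for o,d in rs]
def onz(n,px,z):
    o,d=ray(n,px); return o+d*(z-o[2])/d[2]
def proj(n,p):
    K,R,t=P(n); q=K@(R@np.array(p)+t); return q[:2]/q[2]
E
python3 - <<'E'
from h import *
print(read_state())
for n in('scene','side','wrist'):
    snap(n,n+'0.png')
    for k in('basket_yellow','top_yellow','hinge_yellow','basket_blue','top_blue','hinge_blue','canister','brush','scoop','jar'):
        print(n,k,[(np.round(d['pixel'],1).tolist(),round(d['p'],2)) for d in place_of(k,n)][:3])
E
```

```text
{'time': 0.0, 'joints': array([-1.41600806e+00,  2.87189081e-01,  1.57817808e+00, -3.73331875e-05,
        1.27858879e+00, -1.49951018e-01]), 'qvel': array([-0.00085307,  0.00226774,  0.00108511, -0.00066627,  0.00023013,
        0.00091728]), 'joint_torque': array([ 1.14634736e-04, -4.05981445e+01, -2.92625087e+01, -1.33614453e-04,
        5.73022917e-03, -3.71978672e-06]), 'ee_pos': array([ 202.47888196, -643.22770853,  229.93097752]), 'tool_rot': array([-2.5315618 ,  1.85754666,  0.00266951]), 'wrist_force': array([ 0.92529095, -0.60943879,  0.16563729]), 'moment': array([ 0.00715647, -0.01621068,  0.01436369]), 'gripper_width': 85.53471091962751}
scene basket_yellow [([174.1, 239.3], 0.6)]
scene top_yellow [([164.9, 181.0], 0.45)]
scene hinge_yellow [([152.2, 225.2], 0.81)]
scene basket_blue [([277.4, 247.8], 0.83)]
scene top_blue [([280.0, 191.8], 0.69)]
scene hinge_blue [([276.1, 234.4], 0.77), ([343.0, 189.8], 0.45)]
scene canister [([387.3, 238.1], 0.79)]
scene brush [([198.2, 192.7], 0.97)]
scene scoop [([341.2, 192.5], 0.87)]
scene jar [([199.0, 297.2], 0.58)]
side basket_yellow [([325.0, 186.5], 0.9)]
side top_yellow [([334.0, 129.8], 0.51)]
side hinge_yellow [([307.9, 143.5], 0.79)]
side basket_blue [([271.4, 243.2], 0.79)]
side top_blue [([269.9, 181.8], 0.66)]
side hinge_blue [([240.4, 197.4], 0.6)]
side canister [([227.8, 346.8], 0.68)]
side brush [([391.7, 211.4], 0.82)]
side scoop [([346.5, 341.3], 0.64)]
side jar [([240.4, 184.2], 0.65)]
wrist basket_yellow []
wrist top_yellow []
wrist hinge_yellow []
wrist basket_blue []
wrist top_blue []
wrist hinge_blue []
wrist canister []
wrist brush []
wrist scoop []
wrist jar []
```

View pics/scene0.png

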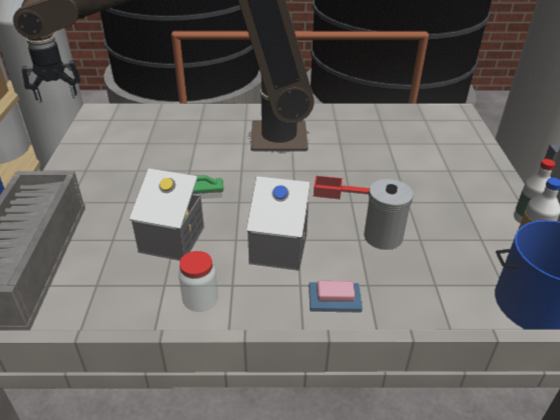

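View pics/side0.png

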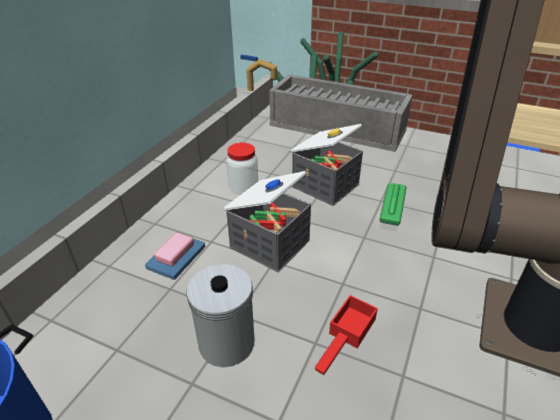

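```bash
python3 - <<'E'
from h import *
np.set_printoptions(precision=1,suppress=True)
ob={'basket_yellow':((174.1,239.3),(325,186.5)),'top_yellow':((164.9,181),(334,129.8)),'hinge_yellow':((152.2,225.2),(307.9,143.5)),
'basket_blue':((277.4,247.8),(271.4,243.2)),'top_blue':((280,191.8),(269.9,181.8)),'hinge_blue':((276.1,234.4),(240.4,197.4)),
'canister':((387.3,238.1),(227.8,346.8)),'brush':((198.2,192.7),(391.7,211.4)),'scoop':((341.2,192.5),(346.5,341.3)),'jar':((199,297.2),(240.4,184.2))}
for k,(a,b) in ob.items():
    print(k,*tri([('scene',a),('side',b)]),onz('scene',a,0),onz('side',b,0))
for n in('scene','side'):print(ray(n,(280,210)))
E
```

```text
basket_yellow [ 534.2 -287.7   -1.8] [np.float64(0.13261949750691907), np.float64(0.1326194975069476)] [ 536.1 -287.3    0. ] [ 533.5 -285.     0. ]
top_yellow [ 520.7 -290.9  177.5] [np.float64(2.284388737630908), np.float64(2.2843887376308545)] [ 267.8 -354.9    0. ] [ 621.7 -617.8    0. ]
hinge_yellow [ 601.6 -318.9  103.9] [np.float64(0.8100309848792585), np.float64(0.8100309848791447)] [ 477.9 -356.2    0. ] [ 667.6 -492.9    0. ]
basket_blue [568.8 -11.6  -0.9] [np.float64(0.2792869021097947), np.float64(0.2792869021096722)] [569.5 -11.9   0. ] [568.4 -10.4   0. ]
top_blue [565.8  -6.2 179.2] [np.float64(0.9790454236835751), np.float64(0.9790454236836619)] [323.4  -1.9   0. ] [ 684. -243.    0.]
hinge_blue [644.7 -14.7 110.5] [np.float64(2.387662556429637), np.float64(2.387662556429632)] [516.3 -14.9   0. ] [ 724.1 -142.4    0. ]
canister [522.6 281.9  -5. ] [np.float64(4.005814988698891), np.float64(4.005814988698841)] [531.5 283.2   0. ] [519.  280.9   0. ]
brush [ 336.  -244.1    4.9] [np.float64(1.0523833886817293), np.float64(1.0523833886817393)] [ 328. -246.    0.] [ 337.1 -249.1    0. ]
scoop [323.1 180.2  -1.3] [np.float64(1.8135543908237257), np.float64(1.813554390823695)] [326.8 181.1   0. ] [322.2 179.2   0. ]
jar [ 749.5 -194.7    6.3] [np.float64(3.353631560725804), np.float64(3.353631560725829)] [ 740.7 -198.5    0. ] [ 754.5 -198.     0. ]
(array([1580.2,  -27.6,  933.6]), array([-0.8,  0. , -0.6]))
(array([224.2, 684.5, 697.7]), array([ 0.3, -0.7, -0.6]))
```

The scene picture shows the yellow lid's button at (166,184) and the blue one at (280,192). The brush sits behind the yellow basket at (205,185) and the jar in front at (198,280). The side picture shows the yellow button at (334,132). Next I fit the pose of the yellow basket and lid more exactly.

```bash
python3 - <<'E'
import cv2
a=cv2.imread('pics/scene0.png')[160:265,120:220];b=cv2.imread('pics/side0.png')[110:210,280:375]
cv2.imwrite('pics/z.png',cv2.resize(a,None,fx=5,fy=5,interpolation=cv2.INTER_CUBIC));cv2.imwrite('pics/z2.png',cv2.resize(b,None,fx=5,fy=5,interpolation=cv2.INTER_CUBIC))
import numpy as np
for n in('scene0','side0'):
    h=cv2.cvtColor(cv2.imread(f'pics/{n}.png'),cv2.COLOR_BGR2HSV);m=cv2.inRange(h,(20,120,120),(35,255,255))
    k,l,s,c=cv2.connectedComponentsWithStats(m);print(n,[(c[i].round(1).tolist(),s[i].tolist()) for i in range(1,k) if s[i,4]>25])
E
```

```text
scene0 [([166.1, 183.6], [160, 178, 13, 12, 118])]
side0 [([264.5, 64.8], [248, 60, 28, 14, 98]), ([334.0, 132.0], [328, 129, 12, 7, 57])]
```

View pics/z.png

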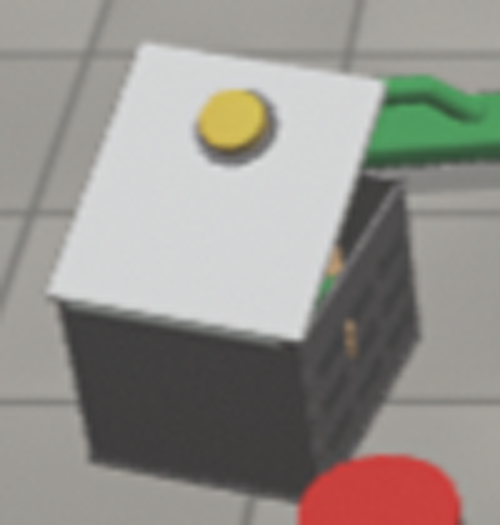

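View pics/z2.png

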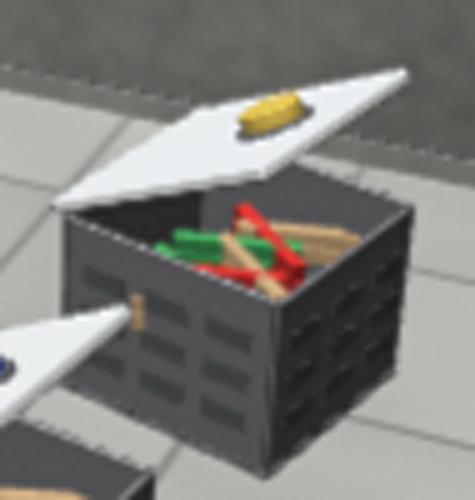

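```bash
python3 - <<'E'
from h import *
from scipy.optimize import least_squares
np.set_printoptions(precision=3,suppress=True)
def pts(p):
    x,y,w,th=p; c,s=np.cos(w),np.sin(w); B=lambda q:np.array([x+c*q[0]-s*q[1],y+s*q[0]+c*q[1],q[2]])
    L=lambda u,v,h:B([72-u*np.cos(th)+h*np.sin(th),v,110+u*np.sin(th)+h*np.cos(th)])
    return B,L
O=[('scene','L',(105,0,19),(166,183.6)),('side','L',(105,0,18),(334,132)),
('scene','L',(145,-67,8),(148.4,168.6)),('scene','L',(145,67,8),(196.8,176.4)),('scene','L',(0,-67,8),(130,219)),('scene','L',(0,67,8),(180,227)),
('scene','B',(70,-65,0),(138.4,252.4)),('side','B',(-70,65,0),(333,205.6)),('side','B',(-70,65,110),(335.4,170.6)),('side','B',(-70,-65,110),(362.4,151.4)),('side','B',(-70,-65,0),(358.6,185.4)),
('side','L',(145,-67,6),(361.4,124.4)),('side','L',(0,67,4),(291,151))]
def f(p):
    B,L=pts(p); return np.concatenate([proj(n,(B if k=='B' else L)(q))-np.array(px) for n,k,q,px in O])
r=least_squares(f,[534,-287,-.25,.48],loss='soft_l1',x_scale=[10,10,.1,.1]);print(r.x);print(f(r.x).reshape(-1,2))
B,L=pts(r.x);print('hinge',L(0,0,0),'top',L(105,0,20))
for th in np.linspace(r.x[3],0,6):
    print(th,pts([*r.x[:3],th])[1](105,0,20))
E
```

```text
Traceback (most recent call last):
TypeError: pts.<locals>.<lambda>() missing 2 required positional arguments: 'v' and 'h'
```

```bash
cat > fit.py <<'E'
from h import *
from scipy.optimize import least_squares
np.set_printoptions(precision=3,suppress=True)
def pts(p):
    x,y,w,th=p; c,s=np.cos(w),np.sin(w); B=lambda *q:np.array([x+c*q[0]-s*q[1],y+s*q[0]+c*q[1],q[2]])
    L=lambda u,v,h:B(72-u*np.cos(th)+h*np.sin(th),v,110+u*np.sin(th)+h*np.cos(th))
    return B,L
O=[('scene','L',(105,0,19),(166,183.6)),('side','L',(105,0,18),(334,132)),
('scene','L',(145,-67,8),(148.4,168.6)),('scene','L',(145,67,8),(196.8,176.4)),('scene','L',(0,-67,8),(130,219)),('scene','L',(0,67,8),(180,227)),
('scene','B',(70,-65,0),(138.4,252.4)),('side','B',(-70,65,0),(333,205.6)),('side','B',(-70,65,110),(335.4,170.6)),('side','B',(-70,-65,110),(362.4,151.4)),('side','B',(-70,-65,0),(358.6,185.4)),
('side','L',(145,-67,6),(361.4,124.4)),('side','L',(0,67,4),(291,151))]
def f(p):
    B,L=pts(p); return np.concatenate([proj(n,(B if k=='B' else L)(*q))-np.array(px) for n,k,q,px in O])
if __name__=='__main__':
    r=least_squares(f,[534,-287,-.25,.48],loss='soft_l1',x_scale=[10,10,.1,.1]);print(r.x);print(f(r.x).reshape(-1,2).tolist())
    B,L=pts(r.x);print('hinge',L(0,0,0),'top',L(105,0,20))
    for th in np.linspace(r.x[3],0,6):
        print(th,pts([*r.x[:3],th])[1](105,0,20))
E
python3 fit.py
```

```text
[ 535.627 -291.555   -0.258    0.449]
[[0.7982590478919747, 0.007089410800119822], [-0.26244197908596334, -0.44003316460552355], [0.3016633587360218, -0.23862719879647898], [0.9783034451234585, -0.38848536819961055], [-0.7915348583285038, -0.3352856636387287], [0.27356511037419295, 0.7461380140811116], [0.032758050630121716, -0.03073244696383881], [-0.1330818785872907, -0.16765899161285347], [0.508551907722449, -0.5121704041255839], [0.6263594467865801, -1.7394405284544803], [0.11080686766410963, -1.574069018150567], [0.2664720800206055, 0.1548147228972141], [-0.9817199044256313, -0.24410325671777855]]
hinge [ 605.245 -309.922  110.   ] top [ 522.166 -288.003  173.58 ]
0.4488289272595733 [ 522.166 -288.003  173.58 ]
0.35906314180765864 [ 516.989 -286.638  165.621]
0.269297356355744 [ 512.523 -285.459  157.215]
0.17953157090382932 [ 508.804 -284.478  148.428]
0.08976578545191466 [ 505.862 -283.702  139.332]
0.0 [ 503.719 -283.137  130.   ]
```

```bash
python3 -m crank '[{"x":0,"y":0,"z":40,"claw":-1},{"x":30,"y":35,"z":50,"claw":-1},{"x":62,"y":70,"z":50,"claw":-1},{"x":94,"y":105,"z":50,"claw":-1},{"x":126,"y":140,"z":50,"claw":-1},{"x":158,"y":175,"z":50,"claw":-1},{"x":190,"y":212,"z":50,"claw":-1},{"x":222,"y":248,"z":50,"claw":-1},{"x":254,"y":284,"z":50,"claw":-1},{"x":286,"y":320,"z":50,"claw":-1}]' 20; python3 -m crank '[{"x":28,"y":32,"z":-10,"claw":-1},{"x":33,"y":36,"z":-40,"claw":-1},{"x":33,"y":36,"z":-60,"claw":-1},{"x":33,"y":36,"z":-60,"claw":-1}]'
python3 - <<'E'
from h import *
s=read_state();print(s['time'],s['ee_pos'],s['wrist_force'],s['gripper_width'])
for n in('scene','side','wrist'):snap(n,n+'1.png')
a=cv2.imread('pics/scene1.png')[120:260,100:240];b=cv2.imread('pics/side1.png')[70:210,270:410]
cv2.imwrite('pics/j1.png',cv2.resize(np.hstack([a,b]),None,fx=2.8,fy=2.8,interpolation=cv2.INTER_CUBIC))
print(proj('scene',s['ee_pos']),proj('side',s['ee_pos']))
E
```

```text
1.65 [ 202.60652705 -643.85098178  231.31882251] [ 0.16267875 -0.05150008 -0.37155893] 85.50142466914367
[ 58.75514888 102.80680311] [483.9380607   80.25975278]invalid input
invalid input
```

View pics/j1.png

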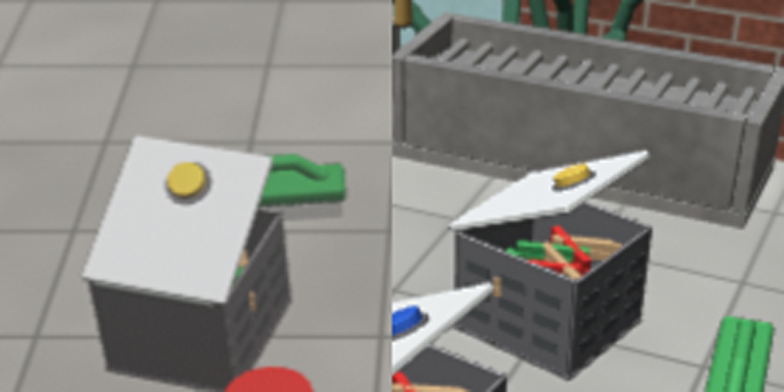

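View pics/wrist1.png

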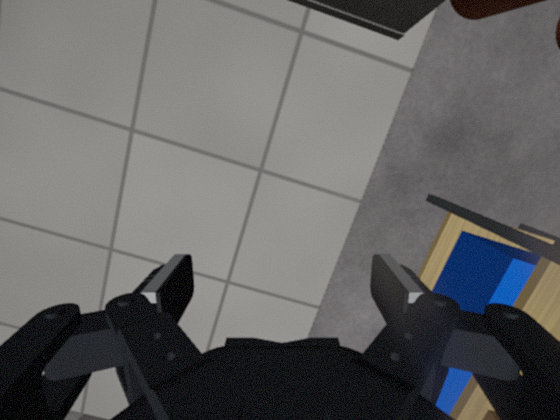

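Both calls were refused, so the arm has not moved: the pictures show an unchanged scene with an empty floor below the gripper. I'll send rows with all seven keys.

```bash
python3 -m crank '[{"x":0,"y":0,"z":40,"ax":0,"ay":0,"az":0,"claw":-1},{"x":30,"y":35,"z":50,"ax":0,"ay":0,"az":0,"claw":-1},{"x":62,"y":70,"z":50,"ax":0,"ay":0,"az":0,"claw":-1},{"x":94,"y":105,"z":50,"ax":0,"ay":0,"az":0,"claw":-1},{"x":126,"y":140,"z":50,"ax":0,"ay":0,"az":0,"claw":-1},{"x":158,"y":175,"z":50,"ax":0,"ay":0,"az":0,"claw":-1},{"x":190,"y":212,"z":50,"ax":0,"ay":0,"az":0,"claw":-1},{"x":222,"y":248,"z":50,"ax":0,"ay":0,"az":0,"claw":-1},{"x":254,"y":284,"z":50,"ax":0,"ay":0,"az":0,"claw":-1},{"x":286,"y":320,"z":50,"ax":0,"ay":0,"az":0,"claw":-1}]' 20
```

```text
time: 2.8
ee_pos: [489.7, -322.2, 281.7]
tool_rot: [2.533, -1.858, 0.001]
wrist_force: [0.2, 0.4, 1.0]
gripper_width: 0.1
```

```bash
python3 -m crank '[{"x":28,"y":30,"z":0,"ax":0,"ay":0,"az":0,"claw":-1},{"x":33,"y":36,"z":-35,"ax":0,"ay":0,"az":0,"claw":-1},{"x":33,"y":36,"z":-75,"ax":0,"ay":0,"az":0,"claw":-1},{"x":33,"y":36,"z":-80,"ax":0,"ay":0,"az":0,"claw":-1},{"x":33,"y":36,"z":-80,"ax":0,"ay":0,"az":0,"claw":-1}]'
python3 - <<'E'
from h import *
s=read_state();print(s['time'],s['ee_pos'],s['wrist_force'],s['gripper_width'])
for n in('scene','side','wrist'):snap(n,n+'2.png')
a=cv2.imread('pics/scene2.png')[120:260,100:240];b=cv2.imread('pics/side2.png')[70:210,270:410]
cv2.imwrite('pics/j2.png',cv2.resize(np.hstack([a,b]),None,fx=2.8,fy=2.8,interpolation=cv2.INTER_CUBIC))
for n,o in(('scene',(100,120)),('side',(270,70))):
    q=proj(n,s['ee_pos']);print(q,(q-o)*2.8)
E
```

```text
time: 3.3
ee_pos: [520.9, -287.5, 200.1]
tool_rot: [-2.533, 1.859, 0.005]
wrist_force: [-0.2, -0.4, -0.7]
gripper_width: -0.2
3.3 [ 520.90322093 -287.45613069  200.14438748] [-0.23247781 -0.44188392 -0.72833011] -0.15502501967279714
[165.65899207 174.32529746] [183.84517778 152.11083289]
[334.64446253 121.47456517] [181.00449508 144.12878246]
```

View pics/j2.png

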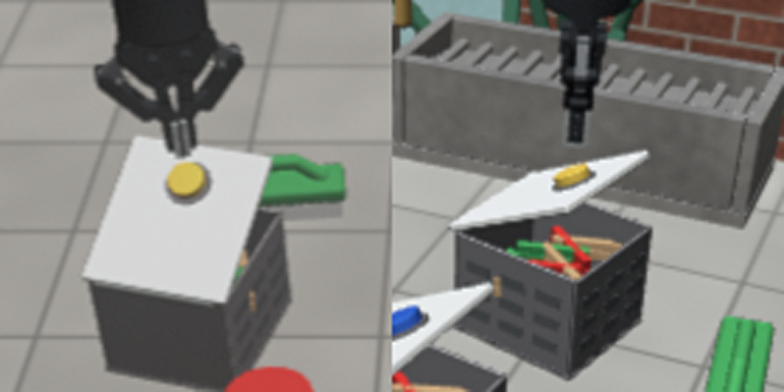

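View pics/wrist2.png

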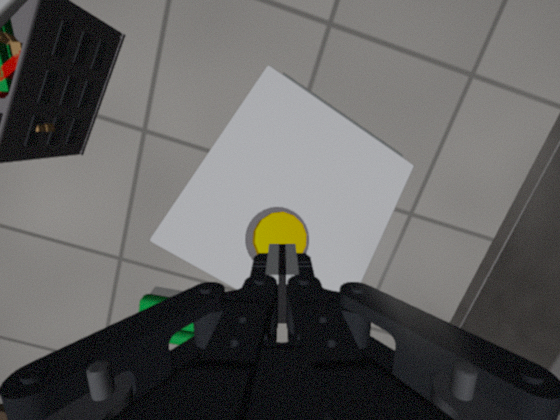

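The fingertips hang directly above the yellow button: in the wrist picture at (283,245) with the button at (280,237), and in the side crop at (575,143) over (572,175). I lower gently onto it.

```bash
python3 -m crank '[{"x":0,"y":0,"z":-10,"ax":0,"ay":0,"az":0,"claw":-1},{"x":0,"y":0,"z":-18,"ax":0,"ay":0,"az":0,"claw":-1},{"x":0,"y":0,"z":-23,"ax":0,"ay":0,"az":0,"claw":-1},{"x":0,"y":0,"z":-26,"ax":0,"ay":0,"az":0,"claw":-1},{"x":0,"y":0,"z":-29,"ax":0,"ay":0,"az":0,"claw":-1},{"x":-1,"y":0,"z":-32,"ax":0,"ay":0,"az":0,"claw":-1},{"x":-3,"y":1,"z":-35,"ax":0,"ay":0,"az":0,"claw":-1}]'
```

```text
time: 4.15
ee_pos: [518.8, -287.1, 166.4]
tool_rot: [2.533, -1.858, 0.002]
wrist_force: [0.4, -1.1, 1.1]
gripper_width: 0.2
```

```bash
python3 -m crank '[{"x":-2,"y":0.5,"z":-3,"ax":0,"ay":0,"az":0,"claw":-1},{"x":-4,"y":1,"z":-6,"ax":0,"ay":0,"az":0,"claw":-1},{"x":-5,"y":1.3,"z":-9,"ax":0,"ay":0,"az":0,"claw":-1},{"x":-6.5,"y":1.7,"z":-12,"ax":0,"ay":0,"az":0,"claw":-1},{"x":-8,"y":2,"z":-15,"ax":0,"ay":0,"az":0,"claw":-1},{"x":-9,"y":2.4,"z":-18,"ax":0,"ay":0,"az":0,"claw":-1},{"x":-9,"y":2.4,"z":-18,"ax":0,"ay":0,"az":0,"claw":-1}]'
python3 - <<'E'
from h import *
s=read_state();print(s['time'],s['ee_pos'],s['wrist_force'],s['gripper_width'])
for n in('scene','side'):snap(n,n+'3.png')
a=cv2.imread('pics/scene3.png')[120:260,100:240];b=cv2.imread('pics/side3.png')[70:210,270:410]
cv2.imwrite('pics/j3.png',cv2.resize(np.hstack([a,b]),None,fx=2.8,fy=2.8,interpolation=cv2.INTER_CUBIC))
E
```

```text
time: 4.85
ee_pos: [509.2, -284.2, 147.7]
tool_rot: [2.533, -1.858, -0.002]
wrist_force: [0.5, 0.3, 0.6]
gripper_width: 0.2
4.85 [ 509.17251382 -284.23504282  147.65636079] [0.49269803 0.27028    0.64019511] 0.2271710224344189
```

View pics/j3.png

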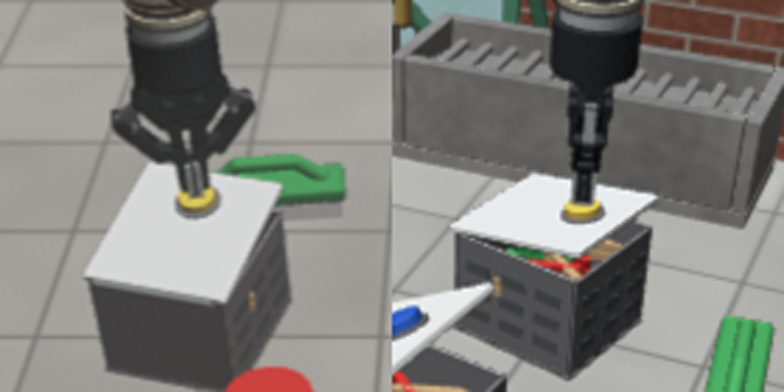

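The lid is going down with the fingertips on the yellow button, at (585,208) in the side crop, and the basket has not moved. I carry on along the arc.

```bash
python3 -m crank '[{"x":-1,"y":0.3,"z":-3,"ax":0,"ay":0,"az":0,"claw":-1},{"x":-2,"y":0.6,"z":-6,"ax":0,"ay":0,"az":0,"claw":-1},{"x":-3,"y":0.8,"z":-9,"ax":0,"ay":0,"az":0,"claw":-1},{"x":-4,"y":1,"z":-12,"ax":0,"ay":0,"az":0,"claw":-1},{"x":-5,"y":1.2,"z":-15,"ax":0,"ay":0,"az":0,"claw":-1},{"x":-6,"y":1.4,"z":-18,"ax":0,"ay":0,"az":0,"claw":-1},{"x":-6,"y":1.4,"z":-20,"ax":0,"ay":0,"az":0,"claw":-1},{"x":-6,"y":1.4,"z":-20,"ax":0,"ay":0,"az":0,"claw":-1}]'
```

```text
time: 5.75
ee_pos: [503.2, -282.9, 127.9]
tool_rot: [2.533, -1.858, -0.002]
wrist_force: [-1.7, -0.2, 1.5]
gripper_width: 0.0
```

```bash
python3 -m crank '[{"x":0,"y":0,"z":-2,"ax":0,"ay":0,"az":0,"claw":-1},{"x":0,"y":0,"z":-4,"ax":0,"ay":0,"az":0,"claw":-1},{"x":0,"y":0,"z":-4,"ax":0,"ay":0,"az":0,"claw":-1},{"x":0,"y":0,"z":-4,"ax":0,"ay":0,"az":0,"claw":-1}]'; python3 -m crank '[{"x":0,"y":0,"z":-1,"ax":0,"ay":0,"az":0,"claw":-1},{"x":0,"y":0,"z":-1,"ax":0,"ay":0,"az":0,"claw":-1},{"x":0,"y":0,"z":-1,"ax":0,"ay":0,"az":0,"claw":-1}]'
python3 - <<'E'
from h import *
for n in('scene','side'):snap(n,n+'4.png'); s=read_state();print(s['time'],s['ee_pos'],s['wrist_force'],s['moment'])
a=cv2.imread('pics/scene4.png')[120:260,100:240];b=cv2.imread('pics/side4.png')[70:210,270:410]
cv2.imwrite('pics/j4.png',cv2.resize(np.hstack([a,b]),None,fx=2.8,fy=2.8,interpolation=cv2.INTER_CUBIC))
E
```

```text
time: 6.15
ee_pos: [503.4, -283.1, 124.6]
tool_rot: [2.533, -1.858, -0.001]
wrist_force: [-2.8, 0.8, 4.0]
gripper_width: 0.1
time: 6.45
ee_pos: [503.4, -283.0, 123.4]
tool_rot: [2.533, -1.858, -0.001]
wrist_force: [-2.5, 1.2, 5.2]
gripper_width: -0.1
6.5 [ 503.44517424 -283.05349745  123.43884156] [-3.33643586  0.93689026  4.02590403] [0.15513346 0.54347725 0.03460988]
6.55 [ 503.43019598 -283.04321445  123.4010304 ] [-3.87242592  0.95255186  4.51780332] [ 0.20376205  0.54700535 -0.04094536]
```

View pics/j4.png

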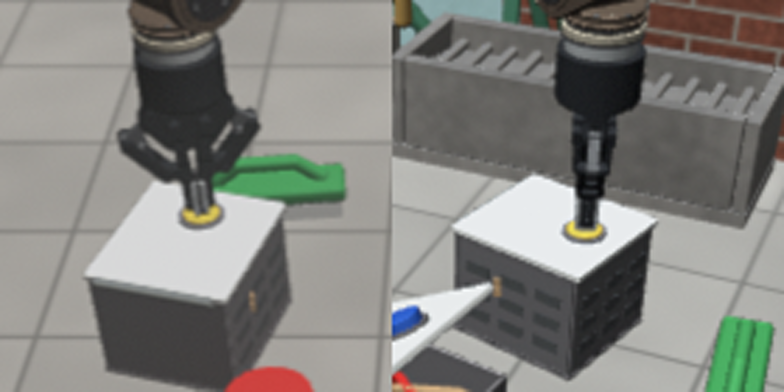

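The lid now looks shut flat, with the button pressed in under the fingers at (585,230) in the side crop. The tip is at 123.4 mm, about 6.5 mm in, with roughly 4.5 N upward on the tool. I press a little further for margin.

```bash
python3 -m crank '[{"x":0,"y":0,"z":-1,"ax":0,"ay":0,"az":0,"claw":-1},{"x":0,"y":0,"z":-1,"ax":0,"ay":0,"az":0,"claw":-1},{"x":0,"y":0,"z":-1,"ax":0,"ay":0,"az":0,"claw":-1}]';python3 -m crank '[{"x":0,"y":0,"z":-0.7,"ax":0,"ay":0,"az":0,"claw":-1},{"x":0,"y":0,"z":-0.7,"ax":0,"ay":0,"az":0,"claw":-1},{"x":0,"y":0,"z":-0.7,"ax":0,"ay":0,"az":0,"claw":-1}]'
```

```text
time: 6.85
ee_pos: [503.5, -283.1, 122.5]
tool_rot: [2.533, -1.858, -0.001]
wrist_force: [-2.8, 0.4, 5.0]
gripper_width: 0.3
time: 7.15
ee_pos: [503.5, -283.1, 122.0]
tool_rot: [2.533, -1.858, -0.001]
wrist_force: [-4.0, 2.2, 6.9]
gripper_width: 0.0
```

The force is about 6–7 N at 122.0 mm, so the button is all but fully in. Now I release and draw back straight up.

```bash
python3 -m crank '[{"x":0,"y":0,"z":2,"ax":0,"ay":0,"az":0,"claw":-1},{"x":0,"y":0,"z":5,"ax":0,"ay":0,"az":0,"claw":-1},{"x":0,"y":0,"z":9,"ax":0,"ay":0,"az":0,"claw":-1},{"x":0,"y":0,"z":16,"ax":0,"ay":0,"az":0,"claw":-1},{"x":0,"y":0,"z":40,"ax":0,"ay":0,"az":0,"claw":-1},{"x":0,"y":0,"z":80,"ax":0,"ay":0,"az":0,"claw":-1},{"x":-10,"y":-20,"z":125,"ax":0,"ay":0,"az":0,"claw":-1},{"x":-40,"y":-55,"z":140,"ax":0,"ay":0,"az":0,"claw":-1},{"x":-70,"y":-90,"z":140,"ax":0,"ay":0,"az":0,"claw":-1},{"x":-70,"y":-90,"z":140,"ax":0,"ay":0,"az":0,"claw":-1}]'
python3 - <<'E'
from h import *
from fit import pts
for n in('scene','side'):snap(n,n+'5.png')
s=read_state();print(s['time'],s['ee_pos'],s['wrist_force'])
a=cv2.imread('pics/scene5.png')[120:260,100:240];b=cv2.imread('pics/side5.png')[70:210,270:410]
cv2.imwrite('pics/j5.png',cv2.resize(np.hstack([a,b]),None,fx=2.8,fy=2.8,interpolation=cv2.INTER_CUBIC))
for n in('scene','side'):
    h=cv2.cvtColor(cv2.imread(f'pics/{n}5.png'),cv2.COLOR_BGR2HSV);m=cv2.inRange(h,(20,120,120),(35,255,255))
    k,l,st,c=cv2.connectedComponentsWithStats(m);print(n,[c[i].round(1).tolist() for i in range(1,k) if st[i,4]>25])
    for th in(0,.05,.1):print(th,proj(n,pts([535.6,-291.6,-.258,th])[1](105,0,19)))
    d=cv2.absdiff(cv2.imread(f'pics/{n}5.png'),cv2.imread(f'pics/{n}0.png')).max(2)>40
    k,l,st,c=cv2.connectedComponentsWithStats(d.astype(np.uint8));print([st[i].tolist() for i in range(1,k) if st[i,4]>15])
E
```

```text
time: 8.15
ee_pos: [431.4, -376.9, 262.9]
tool_rot: [2.526, -1.864, 0.005]
wrist_force: [-0.4, 0.3, -0.3]
gripper_width: -0.1
8.25 [ 433.192 -373.595  261.442] [0.147 0.879 0.055]
scene [[171.5, 194.1]]
0 [171.834 193.326]
0.05 [171.427 191.935]
0.1 [170.978 190.613]
[[13, 0, 67, 101, 3204], [98, 0, 89, 136, 3739], [248, 0, 48, 38, 926], [301, 0, 47, 38, 541], [318, 0, 6, 12, 55], [343, 0, 6, 23, 89], [78, 5, 21, 13, 121], [317, 16, 6, 14, 61], [93, 36, 12, 7, 37], [260, 40, 29, 11, 161], [301, 40, 11, 22, 140], [317, 41, 5, 19, 80], [341, 41, 6, 32, 104], [107, 52, 8, 7, 23], [265, 54, 34, 23, 296], [111, 60, 10, 2, 18], [316, 64, 5, 22, 70], [305, 67, 7, 18, 65], [256, 71, 6, 10, 42], [318, 76, 23, 16, 83], [143, 93, 8, 5, 20], [312, 94, 28, 23, 317], [268, 96, 25, 6, 74], [297, 102, 14, 19, 171], [132, 169, 70, 56, 1403]]
side [[261.3, 65.2], [338.2, 150.3]]
0 [338.463 148.507]
0.05 [338.266 146.603]
0.1 [337.983 144.678]
[[371, 0, 24, 5, 60], [431, 0, 98, 301, 6213], [456, 0, 61, 219, 1410], [466, 0, 94, 239, 14717], [387, 3, 23, 4, 50], [374, 5, 37, 87, 1575], [311, 123, 51, 16, 319], [291, 140, 73, 31, 1112], [538, 251, 19, 12, 113], [531, 259, 23, 22, 184]]
```

View pics/j5.png

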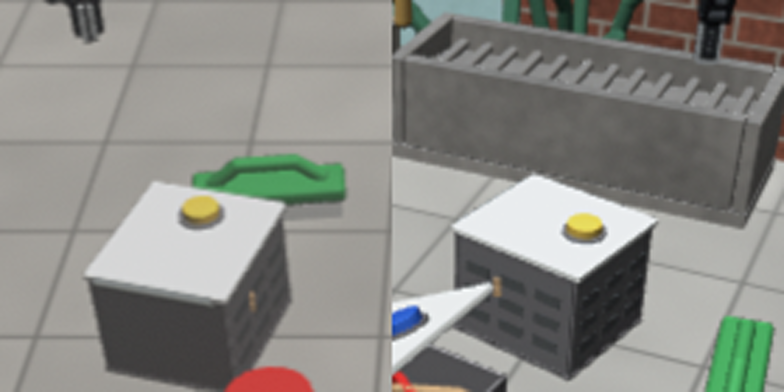

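View pics/side5.png

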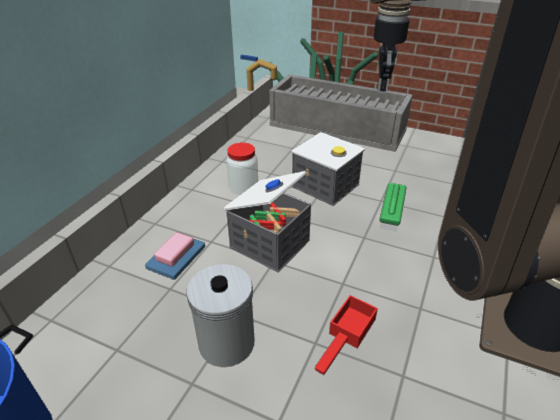

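```bash
python3 - <<'E'
from h import *
from fit import pts
import numpy as np
L=pts([535.6,-291.6,-.258,0])[1]
for n in('scene','side'):
    h=cv2.cvtColor(cv2.imread(f'pics/{n}5.png'),cv2.COLOR_BGR2HSV);m=cv2.inRange(h,(18,90,60),(38,255,255))
    k,l,st,c=cv2.connectedComponentsWithStats(m);print(n,[st[i].tolist() for i in range(1,k) if st[i,4]>25])
    for hh in(20,18,16,12):
        q=np.array([proj(n,L(105+17*np.cos(a),17*np.sin(a),hh)) for a in np.linspace(0,6.28,60)]); b=np.array([proj(n,L(105+17*np.cos(a),17*np.sin(a),8)) for a in np.linspace(0,6.28,60)])
        im=np.zeros((420*8,560*8),np.uint8);cv2.fillConvexPoly(im,cv2.convexHull(np.float32(np.vstack([q,b])*8+4).astype(np.int32)),1)
        y,x=np.nonzero(im);print(hh,'top',y.min()/8,'bot',y.max()/8,'centroid',x.mean()/8,y.mean()/8, 'x',x.min()/8,x.max()/8,'area',len(x)/64, [d['pixel'] for d in place_of('top_yellow',n)][:1] if hh==20 else '')
E
python3 -c "
import cv2
a=cv2.imread('pics/side5.png')[135:165,318:358];b=cv2.imread('pics/scene5.png')[180:210,152:192]
import numpy as np
cv2.imwrite('pics/k.png',cv2.resize(np.hstack([a,b]),None,fx=10,fy=10,interpolation=cv2.INTER_NEAREST))"
```

```text
scene [[165, 190, 13, 10, 103], [521, 212, 11, 13, 57]]
20 top 189.5 bot 201.25 centroid 172.4796237794371 195.35504020677772 x 165.5 179.375 area 136.015625 [[171.0, 190.7]]
18 top 190.125 bot 201.25 centroid 172.53141489753344 195.6724751503252 x 165.625 179.375 area 127.328125 
16 top 190.75 bot 201.25 centroid 172.57333881578947 195.98100328947368 x 165.75 179.375 area 118.75 
12 top 192.0 bot 201.25 centroid 172.66487283591238 196.59443465604411 x 165.875 179.375 area 101.984375 
side [[247, 60, 30, 31, 328], [332, 146, 13, 9, 92]]
20 top 145.375 bot 156.0 centroid 338.764137279597 150.66856108312342 x 332.0 345.5 area 124.0625 [[239.3, 196.3]]
18 top 146.0 bot 156.0 centroid 338.73846832180163 151.00647808981142 x 332.0 345.5 area 115.171875 
16 top 146.75 bot 156.0 centroid 338.70409406379207 151.35200088600118 x 332.0 345.375 area 105.8125 
12 top 148.0 bot 156.0 centroid 338.6481193313178 152.02294149030766 x 332.0 345.25 area 87.859375
```

View pics/k.png

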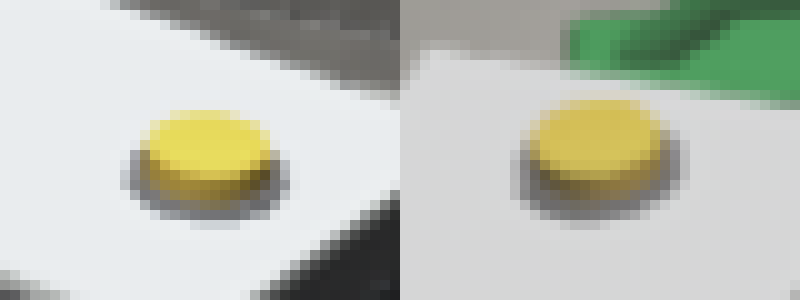

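The button outline in both pictures matches the button-up, lid-shut model. The side view has its centroid at row 150.3 against 150.7 predicted, and its top edge at 146 against 145.4. Handing in.

```bash
python3 -c "
from workcell import *
print(read_state()['wrist_force']);print(hand_in())"
```

```text
[-0.3925673   0.4900612   0.02371682]
the job is handed in; nothing more can be done
None
```

I pushed the yellow-button lid shut with the closed fingertips and pressed its button in. Then I drew back clear and handed the job in at about 8.3 s; no verdict is reported.

- **Press:** the tip reached 122.0 mm, about 8 mm in by height, with 5–7 N upward on the tool. The 5 mm and 0.1 s were judged from tip height and force, since no joint value is readable.
- **Lid and button:** in the last pictures the lid is flat. The button outline fits the button-up, lid-shut model to within about 1.3 pixels (roughly 3–5 mm). That cannot by itself confirm the 2 mm limit.
- **Everything else:** the before/after comparison showed changes only at the yellow lid, at the robot arm, and in the background behind it. I saw no movement of the yellow basket's body, the blue basket and lid, canister, jar, brush or scoop. The wrist force was near zero at the end.
- **What went wrong:** my first two move commands were refused because the rows lacked the turn keys, so nothing moved. In the last pictures the network put the yellow button at the wrong place in the side view and about 4 pixels too high in the scene view. I relied on the colour outline instead.

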